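Gauge a con-rod bush with a double-ended plug gauge

ROBOT

A 7-joint arm with a two-finger parallel gripper is mounted at the origin on the work surface. World frame = base frame: x ahead of the robot, y to its left, z up, the work surface at z = 0. Lengths are in m, angles in rad, forces in N, time in s.
With the tool pointing down it reaches from about 0.35 to 0.9 m from the base axis. Payload 8.1 kg.
Tool frame: the origin (TCP) lies on the centre line of the jaws, within the pads' length; the fingertips stand 19 mm ahead of it and the grasp point (between the pads) is the TCP; z points along the fingers, y is the direction in which the jaws open and shut (so a half turn about z gives the same grasp; the last joint's range is limited). The gripper opens to 92 mm and grips with 3 to 60 N. Pads are 19 mm wide; open, the fingers measure 130 mm over their backs; the gripper's body (75 mm by 190 mm) begins 47 mm behind the grasp point.
Start: joints at [-0.103, 0.434, 0.025, 1.573, -0.012, 1.134, -0.075], TCP at [0.625, -0, 0.246] pointing down, gripper open.
Joint ranges: [-2.62, 2.62], [-0.44, 2.09], [-1.27, 1.32], [0.08, 2.57], [-1.32, 4.46], [0.12, 2], [-2.74, 2.74]. Speed limits (rad/s): [2.22, 2.22, 3.01, 3.01, 3.14, 3.14, 3.14].

INTERFACE

Orientations are given as a rotation vector (axis times angle).
In Python, from cell import monitor, imaging, workorder, outline_of gives the robot as it stands.
- The arm moves only by the tool move_arm, never from a script. Its argument "series" is a list of rows, each a list of 6 numbers: the shift along the world's x, y, z in cm, then the turn, a rotation vector about the world's x, y, z in degrees. A call has 1 to 8 rows; each row shifts and turns the commanded pose from where the row before left it; what a row does not reach is not made up. A row lasts 1/10 s, in which the tool goes at most 50 mm and 8.59 degrees, less where a joint would pass 70% of its speed; a pose out of reach is approached as far as the arm can. A call with a gripper value outside its range is refused whole. "grip" is the opening, from 0 (shut) to 1 (fully open), set as the call begins (left out, the last holds). The fingers move at their own pace and stop on an object; "force" is the grip in N (left out, the last holds). Time passes only in rows, so rows that do not move let the fingers close. It gives the time, the measured TCP pose, the force and the opening at its end, in the units of the state.
- monitor.observe(): the state, without advancing time (a new reading comes with each control period).
- imaging.get_image(name): name is "scene" or "side" or "wrist"; returns a dict with "color" (420x560x3 uint8, red, green, blue), "fx", "fy", "cx", "cy" (pixels), "rvec" (rotation vector, rad) and "tvec" (3), from world to camera coordinates, as OpenCV has them; the wrist camera has in their place "mount" (4x4, takes a point from camera to tool coordinates, whose origin is the TCP and whose axes are the flange's). Camera axes: x right, y down, z forward; pixel columns grow to the right and rows downward; lengths in m; the calibration is good to about 2 mm. A picture is of the moment at which its call begins: read the wrist's pose just before it. There is no depth.
- workorder.sign_off(): hands the job in, once; it reports no verdict.
Trained networks look in the newest picture that a camera, given by its name, has taken for a name from the list of things; names that differ only in an ending like _2 or _b are one class to them, and where a whole thing is asked for, a point or a joint stands for the part that bears it (a point fixed in the world has none). Each returns a list of dicts, best first, with "p" (0 to 1); they miss things now and then, are a little off and sometimes report something else, mostly with a low value. They report only what shows in the picture. A call takes as long as a camera call. They do not tell look-alikes from the thing itself.
- outline_of(camera, thing): "mask" (420x560 bool, what is visible of it) and "rect" ([left, top, width, height] in pixels, round what is visible of it).
The state is a dict: "clock": time; "joints": joint angles; "dq": joint speeds; "joint_efforts": joint torques, N m; "position": TCP position; "ee_rot": TCP orientation; "force": force on the tool from outside, world axes, zero at the start; "ft_torque": the same for the moment, N m; "width": opening from 0.0 (shut) to 1.0 (fully open).
Only numpy, scipy, OpenCV 4.12 (cv2) and the standard library are available. Lean on these libraries where they do the work, as an engineer would, in place of code of your own. Each camera call takes 0.05 s, during which the arm holds its last target. There are 200 camera calls.

TASK

Check the bronze bush in the small end of the clamped connecting rod with the blue-handled double-ended plug gauge: slide the long, slimmer go end in until the handle's shoulder seats on the bush, pause, draw it out, turn the gauge end for end and hold the short, thicker no-go end, square and centred, against the mouth of the same bush for a moment with light pressure to confirm that it will not enter. Never force the gauge, and then lay it back in its cradle on the wooden stand (either way round) and let go, leaving the black-handled gauge and the other things on the bench where they are.

Things in the scene. Friction and masses are not known exactly. Their poses are not given: they have to be found in the camera images.
- plug_gauge_mid (a point): Loose double-ended plug gauge with a blue knurled handle; point: middle of the handle, on its axis. Handle round, 28 mm dia, 90 mm long. Its +y axis points along the gauge to the go end (green ring), -y to the no-go end (red ring). About 0.3 kg, balanced 6 mm from here towards the go end. Starts level in a cradle, 55 mm above the bench; the middle 60 mm of the handle is free to grip from above.
- plug_gauge_shoulder (a point): Point on the blue gauge's axis where the go plug meets the handle's flat end face (the shoulder), 45 mm from the handle's middle along +y. The go plug, steel, 20.5 mm dia, runs on from here for 34 mm; its last 3 mm taper to 15.5 mm.
- plug_gauge_nogo (a point): Centre of the flat end face of the blue gauge's no-go plug, 61 mm from the handle's middle along -y. The no-go plug is steel, 25 mm dia, 16 mm long, square-edged, too thick for the bush.
- bush_mouth (a point): Centre of the near mouth of the bronze bush in the rod's small end, on its face, 95 mm above the bench. The bore is level, 22 mm dia, 28 mm long, open right through; +y points into the bore along its axis, +x along the rod to its big end, z up. The small end is 35 mm dia outside. Fixed, rigid. 16 mm behind the far mouth stands a plate, 119 mm tall.
- rod_fixture: Grey fixture holding the rod, fixed; base 240 x 100 x 14 mm, origin at the middle of its underside. The bush lies 75 mm from it along -x and its near mouth faces -y; in front of the mouth only the base plate stands, reaching 36 mm out. The big end, with a black star knob reaching 29 mm out from the bush's face, is 144 mm from the bush along +x.
- gauge_stand: Fixed wooden stand, 170 x 110 mm, origin at the middle of its underside. Two cradles side by side, 90 mm apart along its x; in each a gauge lies along y in two 90-degree V-yokes, 8 mm thick, 36 mm either side of the middle, tips 52 mm above the bench. The floor between the yokes is 10 mm above the bench. A gauge let go just above a cradle settles into it.
- cradle_a (a point): Where the middle of a gauge's handle lies in the cradle on the stand's -x side, 55 mm above the bench; y along the gauge. The blue gauge may start here or in cradle_b; the other holds the black gauge.
- cradle_b (a point): The same for the cradle on the stand's +x side.
- big_gauge_mid (a point): Bystander: a larger plug gauge with a black handle of the same size (28 mm dia, 90 mm long), steel plugs 32 and 37 mm dia, in the other cradle; the point is the middle of its handle. Leave it alone.
- fog_lamp: Bystander: round black fog lamp, lens up, 92 mm dia with three ears, 70 mm tall; origin under its centre.
- inflator: Bystander: tyre inflator with a rubber-booted dial, 72 mm dia, and a black grip, 32 mm tall; origin under the dial.
- piston: Bystander: aluminium piston, 77 mm dia, 58 mm tall; origin under its centre.
- gudgeon_pin: Bystander: steel gudgeon pin standing on end, 22 mm dia, 62 mm tall; origin under its centre.
- knife: Bystander: black utility knife lying flat, about 160 mm long; origin under its middle.
- spanner: Bystander: steel spanner lying flat, 180 mm long.
- hose_sleeve: Bystander: orange hose sleeve standing on end, 58 mm dia, 70 mm tall; origin under its centre.
Not all that is in view belongs to the job. Leave any purple or turquoise look-alike of the part that bears plug_gauge_mid alone.

How it is judged:
By the outcome, as a careful person would: the job done as asked, in the order asked, and still so for the second after the job is handed in, with the robot touching nothing.
It also fails if it takes over 59 s, if anything falls off the work surface, if the arm or the gripper's body presses on something with over 40 N, if the wrist force passes 120 N, or if a joint passes its speed limit or range.

## Working session

There is one attempt and no reset: what is moved stays moved. The work goes in short steps, Python scripts to look and compute and a tool call to move; the robot and the scene stay as the last step left them, time stands still between calls to the robot, and variables do not carry over. Pictures are saved under pics/ and viewed, about 8 in all and at most 12, crops included, and the job is handed in when it is done.

Besides the shell and the picture viewer there is one more tool, called after "Request:" by a JSON object that holds its "op" and its "data". move_arm: Moves the arm, as the interface text tells. Its arguments: {"type":"object","properties":{"series":{"type":"array"},"grip":{"type":"number"},"force":{"type":"number"}},"required":["series"]}

```bash
mkdir -p pics; ls
python3 - <<'E'
from cell import monitor, imaging, outline_of
import cv2, numpy as np
s=monitor.observe(); print({k:np.round(v,3).tolist() for k,v in s.items()})
ims=[]
for c in ("scene","side","wrist"):
    im=imaging.get_image(c); ims.append(im["color"][:,:,::-1])
    print(c,{k:np.round(v,4).tolist() for k,v in im.items() if k!="color"})
    for t in ("plug_gauge_mid","rod_fixture","gauge_stand","big_gauge_mid"):
        try: print(t,[(round(o["p"],2),o["rect"]) for o in outline_of(c,t)[:3]])
        except Exception as e: print(t,e)
    cv2.imwrite(f"pics/{c}0.png",cv2.resize(ims[-1],(800,600),interpolation=cv2.INTER_CUBIC))
E
```

```text
pics
{'clock': 0.0, 'joints': [-0.103, 0.435, 0.025, 1.574, -0.012, 1.134, -0.075], 'dq': [-0.002, 0.001, 0.001, 0.002, 0.0, 0.0, 0.001], 'joint_efforts': [0.0, -66.785, 0.985, -31.446, -0.061, 0.043, 0.0], 'position': [0.625, -0.0, 0.245], 'ee_rot': [-2.221, -2.221, 0.002], 'force': [-0.259, -0.038, -0.394], 'ft_torque': [0.01, -0.007, 0.012], 'width': 0.999}
scene {'fx': 392.531, 'fy': 392.531, 'cx': 279.614, 'cy': 204.8462, 'rvec': [1.9892, 1.3728, -0.6013], 'tvec': [-0.1838, -0.3091, 1.5293]}
plug_gauge_mid [(0.91, [240.3, 198.1, 35.5, 30.0]), (0.65, [163.0, 223.3, 56.0, 20.8]), (0.55, [166.7, 176.8, 35.3, 24.3])]
rod_fixture [(0.68, [321.9, 164.5, 64.2, 88.0])]
gauge_stand [(0.8, [165.9, 215.8, 44.7, 46.1])]
big_gauge_mid [(0.62, [156.0, 204.6, 54.4, 16.8])]
side {'fx': 418.4451, 'fy': 418.4451, 'cx': 279.0575, 'cy': 207.694, 'rvec': [2.3522, -0.4055, 0.1905], 'tvec': [-0.5252, 0.1811, 1.1897]}
plug_gauge_mid [(0.95, [201.7, 288.9, 49.2, 36.4]), (0.94, [300.8, 256.0, 24.4, 48.5]), (0.82, [254.4, 226.9, 37.5, 30.5])]
rod_fixture [(0.74, [239.7, 146.0, 71.4, 48.1])]
gauge_stand [(0.73, [257.8, 273.7, 75.4, 46.8])]
big_gauge_mid [(0.56, [271.2, 265.9, 23.6, 49.3])]
wrist {'fx': 357.9715, 'fy': 357.9715, 'cx': 279.6549, 'cy': 210.5508, 'mount': [[0.0001, -0.9582, -0.2862, 0.0766], [1.0, -0.0002, 0.0011, 0.0008], [-0.0011, -0.2862, 0.9582, -0.1393], [0.0, 0.0, 0.0, 1.0]]}
plug_gauge_mid [(0.92, [116.1, 206.9, 121.7, 64.8]), (0.6, [209.5, 354.3, 22.2, 15.9]), (0.53, [148.8, 347.5, 112.6, 25.2])]
rod_fixture [(0.6, [135.6, 0.0, 261.1, 58.5])]
gauge_stand [(0.85, [151.1, 344.4, 110.7, 30.7])]
big_gauge_mid [(0.43, [139.8, 355.4, 14.8, 19.4])]
```

View pics/scene0.png

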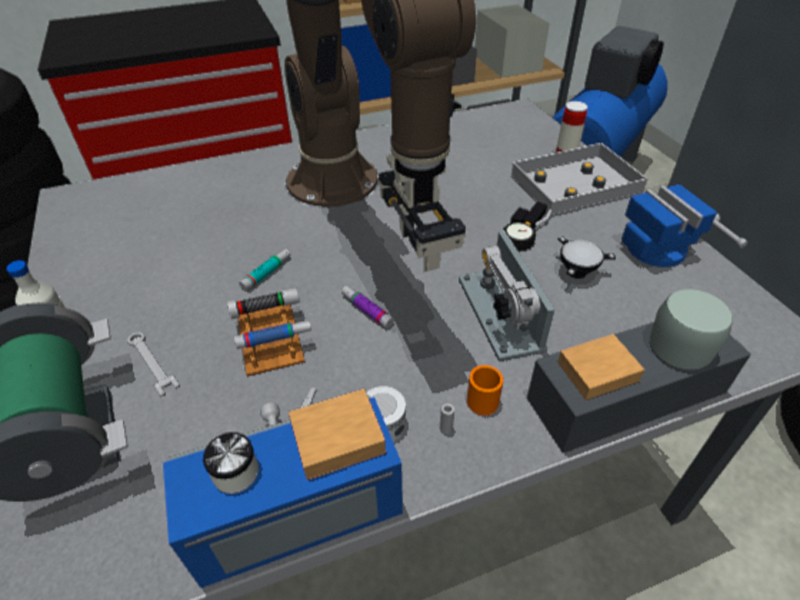

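View pics/side0.png

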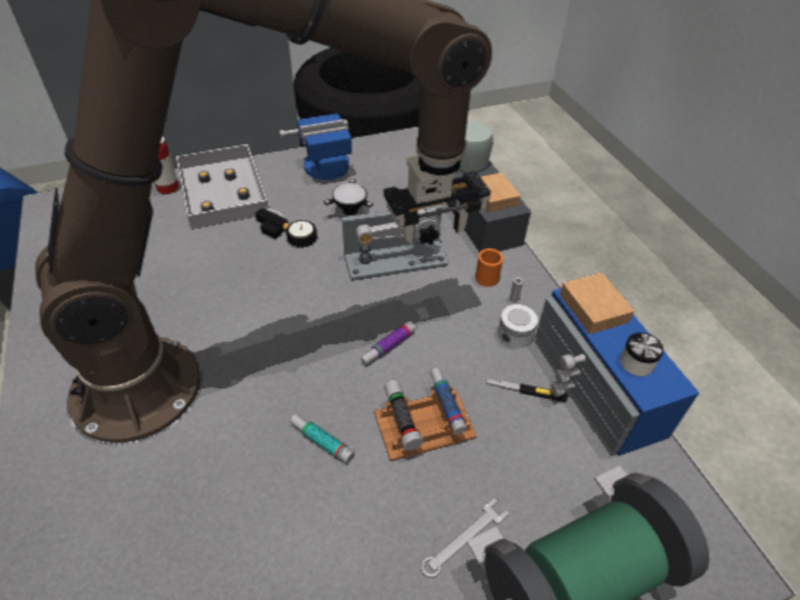

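The scene view shows the blue gauge in the stand's outer cradle (scene ~(272,334), side ~(448,400)). The bush is at the left of the fixture (side ~(365,238)). The purple and turquoise look-alikes lie on the bench. I'll triangulate these roughly before moving in.

```bash
cat > h.py <<'E'
import numpy as np, cv2
from scipy.spatial.transform import Rotation as R
from cell import monitor, imaging, outline_of, workorder
def cam(name):
    s=monitor.observe(); im=imaging.get_image(name)
    K=np.array([[im["fx"],0,im["cx"]],[0,im["fy"],im["cy"]],[0,0,1]])
    if "mount" in im:
        T=np.eye(4); T[:3,:3]=R.from_rotvec(s["ee_rot"]).as_matrix(); T[:3,3]=s["position"]
        W=np.linalg.inv(T@np.array(im["mount"]))[:3]
    else:
        W=np.c_[R.from_rotvec(im["rvec"]).as_matrix(),im["tvec"]]
    return im["color"],K,W
def proj(K,W,p): q=K@(W[:,:3]@np.asarray(p).T+W[:,3:].reshape(3,-1)[:, :1]) if np.ndim(p)>1 else K@(W[:,:3]@p+W[:,3]); return (q[:2]/q[2]).T
def atz(K,W,uv,z):
    c=-W[:,:3].T@W[:,3]; d=W[:,:3].T@np.linalg.inv(K)@np.array([uv[0],uv[1],1.]); return c+d*(z-c[2])/d[2]
def tri(obs):
    A=np.zeros((3,3));b=np.zeros(3)
    for K,W,uv in obs:
        c=-W[:,:3].T@W[:,3]; d=W[:,:3].T@np.linalg.inv(K)@np.array([uv[0],uv[1],1.]); d/=np.linalg.norm(d)
        P=np.eye(3)-np.outer(d,d);A+=P;b+=P@c
    return np.linalg.solve(A,b)
E
python3 - <<'E'
from h import *
a,Ka,Wa=cam("scene"); b,Kb,Wb=cam("side"); s=0.7
for n,z,p,q in [("blue",.055,(271,335),(448,401)),("black",.055,(263,303),(402,412)),("bush",.095,(487,258),(365,238)),("knob",.095,(502,308),(430,236))]:
    p=np.array(p)*s;q=np.array(q)*s
    print(n,tri([(Ka,Wa,p),(Kb,Wb,q)]).round(3),atz(Ka,Wa,p,z).round(3),atz(Kb,Wb,q,z).round(3))
E
```

```text
blue [ 0.559 -0.267  0.054] [ 0.56  -0.268  0.055] [ 0.559 -0.267  0.055]
black [ 0.47  -0.264  0.056] [ 0.47  -0.266  0.055] [ 0.469 -0.262  0.055]
bush [0.542 0.186 0.09 ] [0.548 0.182 0.095] [0.541 0.181 0.095]
knob [0.686 0.142 0.094] [0.686 0.143 0.095] [0.685 0.139 0.095]
```

Request:
{"op": "move_arm", "data": {"series": [[-1.6,0.4,-0.5,7,0,0],[-1.6,0.4,-0.5,7,0,0],[-1.6,0.4,-0.5,7,0,0],[-1.6,0.4,-0.5,7,0,0],[-1.6,0.4,-0.5,7,0,0],[0,0,0,0,0,0],[0,0,0,0,0,0]]}}

```text
clock: 1.55
position: [0.5452, 0.019, 0.2204]
ee_rot: [-1.876, -1.871, -0.589]
force: [0.9, 0.7, 1.0]
width: 0.995
```

Run:
```python
from h import *
s=monitor.observe(); print(np.round(s["joints"],3),np.round(s["dq"],3))
c,K,W=cam("wrist"); np.savez("w1",c=c,K=K,W=W)
print(proj(K,W,np.array([.545,.18,.095])))
for t in ("bush_mouth","rod_fixture"): print(t,[(round(o["p"],2),o["rect"]) for o in outline_of("wrist",t)[:3]])
cv2.imwrite("pics/w1.png",cv2.resize(c[:,:,::-1],(800,600),interpolation=cv2.INTER_CUBIC))
```

```text
[ 0.355  0.451 -0.173  1.793 -0.589  1.111  0.515] [-0.044 -0.016 -0.019 -0.028  0.003 -0.002 -0.01 ]
[277.95869929 122.87267605]
bush_mouth [(0.81, [254.3, 87.9, 243.8, 62.1])]
rod_fixture [(0.87, [229.7, 46.8, 271.4, 171.0])]
```

View pics/w1.png

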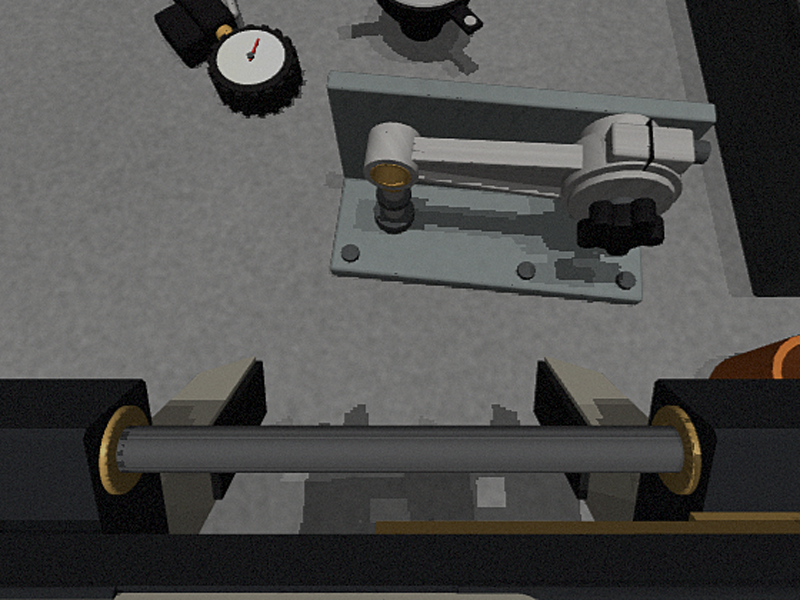

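The bush mouth is the bronze ring at (393,175) in the wrist picture. The base plate's front edge runs from (333,270) to (640,301). I'll refine both.

Run:
```python
from h import *
d=np.load("w1.npz");c,K,W=d["c"],d["K"],d["W"]; s=.7
pt=lambda p,z: atz(K,W,np.array(p)*s,z)
def line(p,q,z):
    a,b=pt(p,z),pt(q,z); v=b-a; print(z,a.round(4),b.round(4),"len",np.linalg.norm(v).round(4),"yaw",np.degrees(np.arctan2(v[1],v[0])).round(2))
line((331,272),(640,303),.0); line((332,268),(640,298),.014); line((329,72),(714,104),.119)
sub=c[75:145,250:305]; hsv=cv2.cvtColor(sub,cv2.COLOR_RGB2HSV)
m=((hsv[...,0]>8)&(hsv[...,0]<30)&(hsv[...,1]>90)).astype(np.uint8)
ys,xs=np.nonzero(m); e=cv2.fitEllipse(cv2.convexHull(np.c_[xs,ys].astype(np.float32)))
print(e, xs.min()+250,xs.max()+250,ys.min()+75,ys.max()+75)
uv=np.array(e[0])+[250.5-.5,75]; print(uv,atz(K,W,uv,.095))
for yaw in (-5,):
  u=np.array([np.cos(np.radians(yaw)),np.sin(np.radians(yaw)),0]); C=atz(K,W,uv,.095)
  for r in (.011,.014): 
    P=np.array([C+r*(np.cos(t)*u+np.sin(t)*np.array([0,0,1])) for t in np.linspace(0,6.28,40)]); q=proj(K,W,P); print(r,q.min(0),q.max(0))
v=cv2.resize(c[60:190,225:480,::-1],None,fx=3,fy=3,interpolation=cv2.INTER_CUBIC);cv2.imwrite("pics/w1c.png",v)
```

```text
0.0 [0.492  0.1516 0.    ] [0.734  0.1252 0.    ] len 0.2434 yaw -6.23
0.014 [0.4946 0.1494 0.014 ] [0.7276 0.1246 0.014 ] len 0.2343 yaw -6.07
0.119 [0.5023 0.2396 0.119 ] [0.7397 0.2149 0.119 ] len 0.2386 yaw -5.95
((23.05816650390625, 48.70968246459961), (19.51739501953125, 28.854801177978516), 102.94200134277344) 259 287 114 134
[273.0581665  123.70968246] [0.54054607 0.17913715 0.095     ]
0.011 [261.00613008 116.86036385] [285.12348208 130.15290505]
0.014 [257.71193297 114.91491263] [288.41779653 131.84184871]
```

View pics/w1c.png

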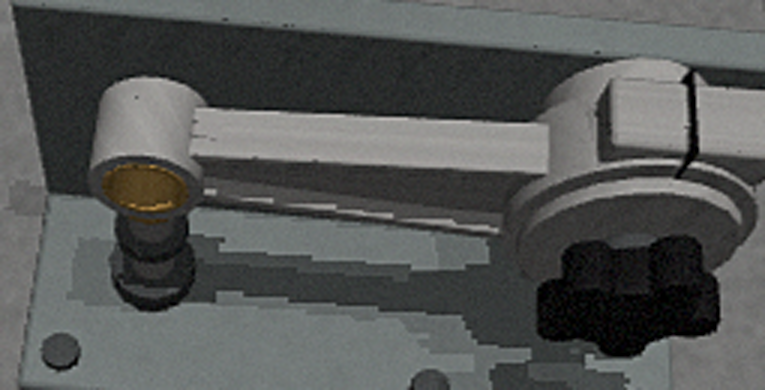

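The refined bush is at about (0.5405, 0.1805, 0.095), with the fixture yawed −6°. The bush ring, base corners and plate edge all agree. Next, a close look at the stand.

Request:
{"op": "move_arm", "data": {"series": [[0,-4.5,0,-7,0,0],[0,-4.5,0,-7,0,0],[0,-4.5,0,-7,0,0],[0,-4.5,0,-7,0,0],[0,-4.5,0,-7,0,0],[0,-4.5,0,0,0,0],[0,0,0,0,0,0],[0,0,0,0,0,0]], "grip": 0.6}}

```text
clock: 2.5
position: [0.546, -0.2499, 0.2215]
ee_rot: [2.22, 2.22, 0.0]
force: [-0.4, 0.8, -0.4]
width: 0.603
```

Run:
```python
from h import *
d=np.load("w1.npz"); print("bush",atz(d["K"],d["W"],(273.2,122.0),.095).round(4))
s=monitor.observe(); print(np.round(s["joints"],3),np.round(s["position"],4),np.round(s["ee_rot"],3))
c,K,W=cam("wrist"); np.savez("w2",c=c,K=K,W=W)
for t in ("plug_gauge_mid","big_gauge_mid","gauge_stand"): print(t,[(round(o["p"],2),o["rect"]) for o in outline_of("wrist",t)[:2]])
p=proj(K,W,np.array([.559,-.267,.055])); print(p)
x,y=np.round(p).astype(int); x0=max(0,x-130);y0=max(0,y-97)
print(x0,y0); cv2.imwrite("pics/w2.png",cv2.resize(c[y0:y0+200,x0:x0+266,::-1],None,fx=3,fy=3,interpolation=cv2.INTER_CUBIC))
```

```text
bush [0.5407 0.1809 0.095 ]
[ 0.286  0.413  0.076  1.673 -0.034  1.055  0.372] [ 0.546  -0.2499  0.2215] [2.22 2.22 0.  ]
plug_gauge_mid [(0.93, [272.0, 127.2, 37.3, 156.7]), (0.92, [1.2, 110.4, 101.1, 127.8])]
big_gauge_mid [(0.6, [169.7, 129.8, 38.3, 140.3])]
gauge_stand [(0.66, [161.3, 143.8, 173.1, 117.3])]
[292.62858093 212.88915415]
163 116
```

View pics/w2.png

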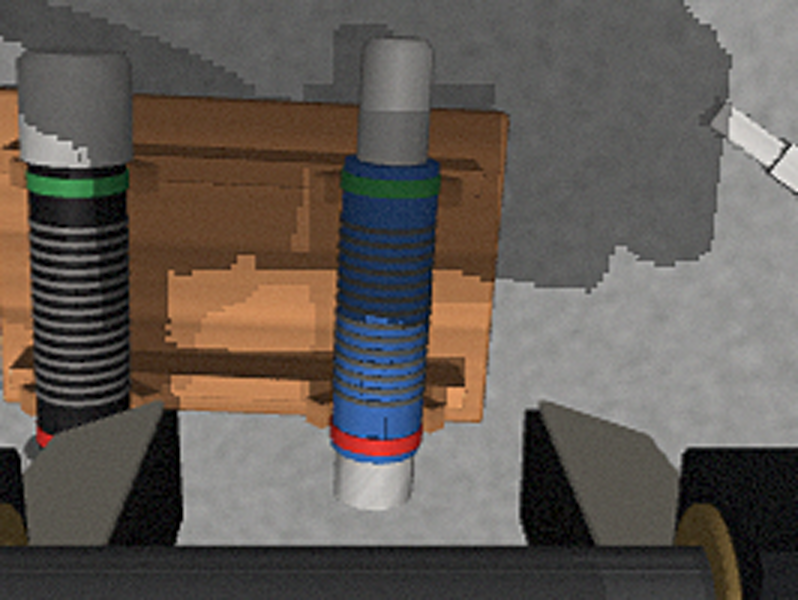

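The green (go) ring faces +y, towards the fixture, at crop (390,185); the red ring is at (376,443). The path is clear between the two gauges.

Run:
```python
from h import *
d=np.load("w2.npz");c,K,W=d["c"],d["K"],d["W"]
f=lambda x,y,z: atz(K,W,(163+x/3-1/3,116+y/3-1/3),z)
g,r=f(390.5,185,.057),f(376.5,443,.057); v=g-r; print(g.round(4),r.round(4),"yaw",np.degrees(np.arctan2(v[1],v[0])).round(2)-90)
for a,b in (((391,158),(376,459)),((398,37),(373,507))): print(f(*a,.066).round(4),f(*b,.066).round(4),np.linalg.norm(f(*a,.066)-f(*b,.066)))
# stand edges top right (z~.010?) 
a,b=f(507,113,.01),f(484,421,.01); print("stand edge",a.round(4),b.round(4),np.degrees(np.arctan2(*(a-b)[1::-1]))-90)
```

```text
[ 0.5588 -0.2343  0.057 ] [ 0.5553 -0.3153  0.057 ] yaw -2.4399999999999977
[ 0.5585 -0.2249  0.066 ] [ 0.5549 -0.3163  0.066 ] 0.09148371091267288
[ 0.56   -0.1922  0.066 ] [ 0.5541 -0.3324  0.066 ] 0.14032968165583654
stand edge [ 0.5983 -0.22    0.01  ] [ 0.5947 -0.3288  0.01  ] -1.89407562724179
```

Request:
{"op": "move_arm", "data": {"series": [[0.55,-1.0,-3,0,0,-1.2],[0.55,-1.05,-4,0,0,-1.1],[0,0,-4,0,0,0],[0,0,-3,0,0,0],[0,0,-1.65,0,0,0],[0,0,-1,0,0,0],[0,0,0,0,0,0],[0,0,0,0,0,0]]}}

```text
clock: 3.5
position: [0.5567, -0.2704, 0.0551]
ee_rot: [2.264, 2.176, 0.001]
force: [0.3, 0.3, 0.6]
width: 0.6
```

Run:
```python
from h import *
s=monitor.observe(); print(np.round(s["joints"],3),np.round(s["position"],4),np.round(s["ee_rot"],3),np.round(s["force"],2))
M=R.from_rotvec(s["ee_rot"]).as_matrix();print(np.degrees(np.arctan2(M[1,0],M[0,0]))-90, M[:,2])
```

```text
[ 0.32   0.63   0.067  1.778 -0.059  0.735  0.378] [ 0.5567 -0.2704  0.0551] [2.264e+00 2.176e+00 1.000e-03] [0.28 0.26 0.58]
-2.2776845076187016 [ 1.21385894e-03 -3.37517730e-04 -9.99999206e-01]
```

Request:
{"op": "move_arm", "data": {"series": [[0,0,0,0,0,0],[0,0,0,0,0,0],[0,0,0,0,0,0],[0,0,0,0,0,0],[0,0,0,0,0,0]], "grip": 0.0, "force": 25}}

```text
clock: 4.0
position: [0.5559, -0.2706, 0.0546]
ee_rot: [2.266, 2.176, 0.0]
force: [-1.7, 0.2, 4.1]
width: 0.295
```

Request:
{"op": "move_arm", "data": {"series": [[0,0,1.5,0,0,0],[0,0,3.5,0,0,0],[0,0,5,0,0,0],[0,0,2,0,0,0],[0,0,0,0,0,0]]}}

```text
clock: 4.5
position: [0.5579, -0.2714, 0.1787]
ee_rot: [2.261, 2.172, 0.005]
force: [0.5, -0.3, -2.5]
width: 0.294
```

Run:
```python
from h import *
s=monitor.observe(); print(np.round(s["joints"],3),np.round(s["position"],4),np.round(s["ee_rot"],3),np.round(s["force"],2),np.round(s["ft_torque"],3),s["width"]*92)
c,K,W=cam("wrist"); cv2.imwrite("pics/w3.png",cv2.resize(c[:,:,::-1],(800,600),interpolation=cv2.INTER_CUBIC))
```

```text
[ 0.308  0.482  0.085  1.677 -0.048  0.977  0.37 ] [ 0.5579 -0.2714  0.1787] [2.261 2.172 0.005] [ 0.46 -0.34 -2.55] [-0.039 -0.051  0.038] 27.0830765083133
```

View pics/w3.png

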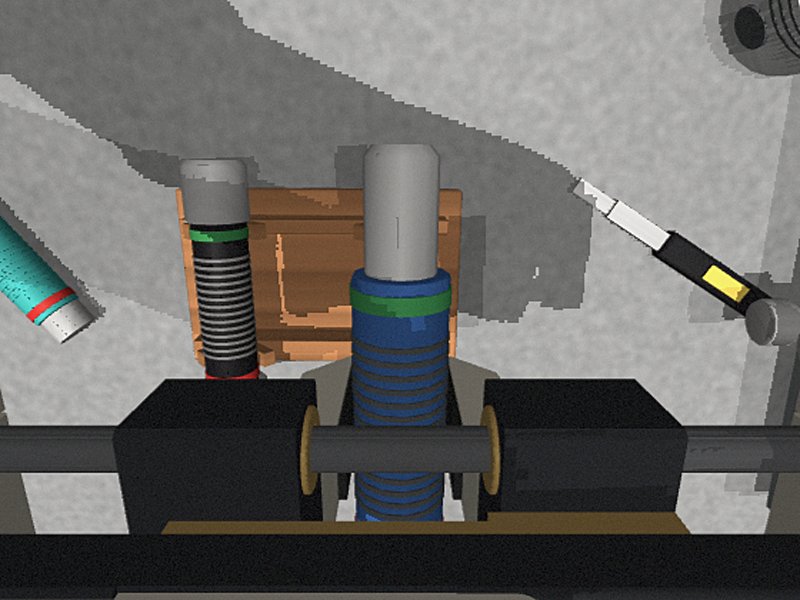

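Grip is good: width 27 mm, and the gauge is centred and in line in the wrist view (plug at (401,210)). Now to the pre-insertion pose.

Request:
{"op": "move_arm", "data": {"series": [[-0.4,4.5,0,0,0,-0.6],[-0.4,5,0,0,0,-0.6],[-0.4,5,-1,0,0,-0.6],[-0.4,5,-1,0,0,-0.6],[-0.4,5,-2,0,0,-0.6],[-0.4,5,-2,0,0,-0.6],[-0.4,3.9,-2,0,0,-0.17],[0,1.5,-0.4,0,0,0]]}}

```text
clock: 5.35
position: [0.5251, 0.0734, 0.0902]
ee_rot: [-2.326, -2.104, 0.007]
force: [-1.5, -0.3, -1.9]
width: 0.297
```

Request:
{"op": "move_arm", "data": {"series": [[0,0,0,0,0,0],[0,0,0,0,0,0]]}}

```text
clock: 5.55
position: [0.5283, 0.0676, 0.093]
ee_rot: [-2.336, -2.1, 0.003]
force: [1.2, -0.9, -2.8]
width: 0.298
```

```bash
cat > st.py <<'E'
from h import *
def st():
    s=monitor.observe(); M=R.from_rotvec(s["ee_rot"]).as_matrix()
    g=M[:,0]; C=np.array([.5407,.1809,.095]); yaw=np.radians(-6.05); v=np.array([-np.sin(yaw),np.cos(yaw),0]); u=np.array([v[1],-v[0],0])
    d=np.array(s["position"])-C
    print("t",round(s["clock"],2),"q",np.round(s["joints"],2),"pos",np.round(s["position"],4),"bushframe mm x,y,z",np.round([d@u*1e3,d@v*1e3,d[2]*1e3],1))
    print("yaw",np.degrees(np.arctan2(-g[0],g[1])).round(2),"toolx slope",np.degrees(np.arcsin(g[2])).round(2),"z",M[:,2].round(3),"F bush",np.round([np.dot(s["force"],u),np.dot(s["force"],v),s["force"][2]],1),"T",np.round(s["ft_torque"],2),"w",round(s["width"]*92,1))
    return s,M
if __name__=="__main__": st()
E
python3 - <<'E'
from st import *
st(); c,K,W=cam("wrist"); np.savez("w4",c=c,K=K,W=W)
cv2.imwrite("pics/w4.png",cv2.resize(c[0:220,140:420,::-1],None,fx=2.8,fy=2.7,interpolation=cv2.INTER_CUBIC))
E
```

```text
t 5.55 q [-0.25  0.47  0.03  1.97 -0.02  0.71 -0.32] pos [0.5283 0.0676 0.093 ] bushframe mm x,y,z [  -0.4 -113.9   -2. ]
yaw -6.08 toolx slope -0.08 z [-0.002 -0.001 -1.   ] F bush [ 1.3 -0.8 -2.8] T [-0.07  0.    0.01] w 27.4
```

View pics/w4.png

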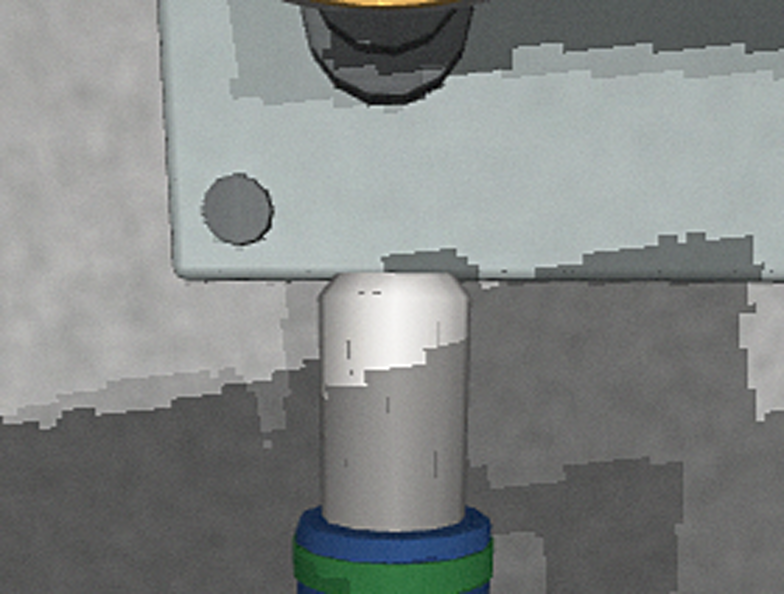

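The plug points at the bush, whose bronze rim shows at the top edge near (388,0). The plug centre is at x≈394 and the base edge is nearly square to the tool. I'll advance 16 mm and measure again.

Request:
{"op": "move_arm", "data": {"series": [[0.1,0.8,0.1,0,0,0],[0.1,0.8,0.1,0,0,0],[0,0,0,0,0,0],[0,0,0,0,0,0]]}}

```text
clock: 6.0
position: [0.5309, 0.0848, 0.0959]
ee_rot: [2.336, 2.101, 0.001]
force: [-0.6, 0.7, -3.0]
width: 0.299
```

Run:
```python
from st import *
st(); c,K,W=cam("wrist"); np.savez("w5",c=c,K=K,W=W)
cv2.imwrite("pics/w5.png",cv2.resize(c[0:200,140:420,::-1],None,fx=2.8,fy=3,interpolation=cv2.INTER_CUBIC))
ims=[cam(n) for n in ("scene","side")]
np.savez("e5",a=ims[0][0],b=ims[1][0])
g=cv2.cvtColor(c,cv2.COLOR_RGB2GRAY).astype(float)
# base front edge: max negative vertical gradient per column
sob=cv2.Sobel(g,cv2.CV_64F,0,1,ksize=3)
P=[]
for x in list(range(205,250))+list(range(315,480)):
    col=sob[80:190,x]; P.append((x,80+int(np.argmin(col))))
P=np.array(P); m=np.median(P[:,1]); P=P[abs(P[:,1]-m)<6]
k,b=np.polyfit(P[:,0],P[:,1],1); A,B=[atz(K,W,(x,k*x+b),.014) for x in (210,470)]
print(len(P),k,A.round(4),B.round(4),np.degrees(np.arctan2(*(B-A)[1::-1])))
```

```text
t 6.0 q [-0.28  0.47  0.03  1.95 -0.02  0.72 -0.34] pos [0.5309 0.0848 0.0959] bushframe mm x,y,z [  0.4 -96.6   0.9]
yaw -6.06 toolx slope 0.01 z [ 0.  0. -1.] F bush [-0.7  0.6 -3. ] T [-0.03 -0.07  0.04] w 27.5
68 -0.004781572293149953 [0.4995 0.1668 0.014 ] [0.6523 0.1513 0.014 ] -5.789407562783891
```

View pics/w5.png

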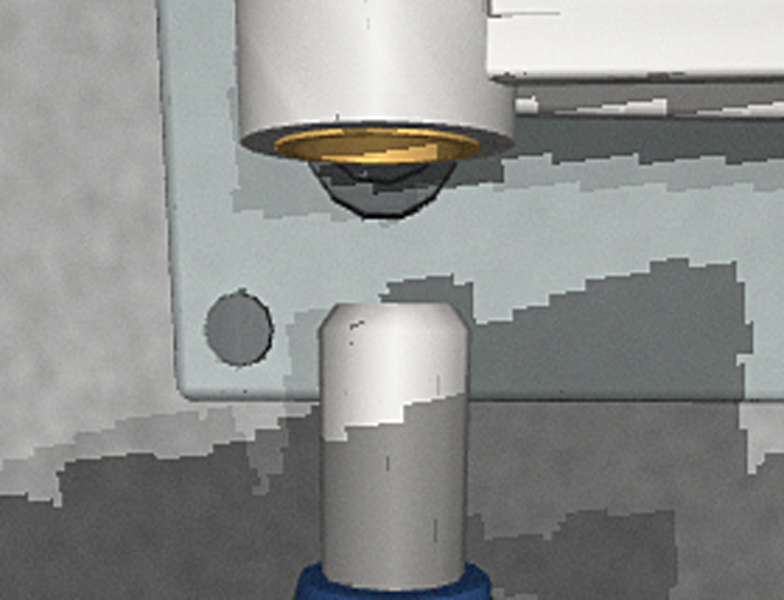

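Run:
```python
from st import *
s,M=st(); d=np.load("w5.npz");K,W=d["K"],d["W"]; f=lambda x,y,z:M.T@(atz(K,W,(140+x/2.8-.3,y/3-.33),z)-np.array([.5309,.0848,.0959]))*1e3
print("bush L/R rim (tool mm)",f(239,140,.095).round(1),f(515,140,.095).round(1),"bronze",f(275,143,.095).round(1),f(481,143,.095).round(1))
print("plug tip edges",f(320,325,.095).round(1),f(468,325,.095).round(1),"root",f(323,560,.095).round(1),f(466,560,.095).round(1), "tip end",f(394,303,.095).round(1))
# side/scene crops for height check
e=np.load("e5.npz"); C=np.array([.5395,.181,.095]); ims=[]
for k,n in (("a","scene"),("b","side")):
    im=imaging.get_image(n); KK=np.array([[im["fx"],0,im["cx"]],[0,im["fy"],im["cy"]],[0,0,1]]); WW=np.c_[R.from_rotvec(im["rvec"]).as_matrix(),im["tvec"]]
    p=proj(KK,WW,C); print(n,p); x,y=np.round(p).astype(int); ims.append(cv2.resize(e[k][y-35:y+35,x-45:x+45,::-1],(396,308),interpolation=cv2.INTER_CUBIC))
cv2.imwrite("pics/e5.png",np.hstack(ims))
```

```text
t 6.15 q [-0.28  0.47  0.03  1.95 -0.02  0.72 -0.35] pos [0.5308 0.0843 0.0957] bushframe mm x,y,z [  0.3 -97.1   0.7]
yaw -6.1 toolx slope -0.01 z [ 0. -0. -1.] F bush [-0.9  0.2 -2.5] T [ 0.02 -0.01 -0.03] w 27.0
bush L/R rim (tool mm) [ 96.4 -18.6   0.9] [96.4 16.9  0.9] bronze [ 96.1 -14.    0.9] [96.1 12.5  0.9]
plug tip edges [75.1 -8.6  0.9] [75.1 11.3  0.9] root [44.9 -8.8  0.9] [44.9 11.7  0.9] tip end [77.7  1.4  0.9]
scene [339.23407451 178.84887675]
side [255.12100009 166.61080522]
```

View pics/e5.png

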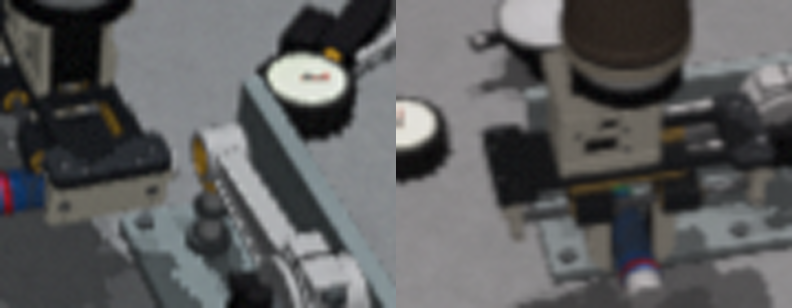

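The wrist view gives the bush centre at −0.8 mm and the plug at +1.4 mm in tool y, so I'll shift 2.1 mm towards −x, lower by 1 mm, and advance until the tip is just inside the mouth. The side crops are hidden by the hand and no use for height.

Request:
{"op": "move_arm", "data": {"series": [[-0.21,0.02,-0.1,0,0,0],[0,0,0,0,0,0],[0.05,0.5,0,0,0,0],[0.05,0.5,0,0,0,0],[0.05,0.4,0,0,0,0],[0.02,0.2,0,0,0,0],[0.02,0.2,0,0,0,0],[0,0,0,0,0,0]]}}

```text
clock: 7.05
position: [0.5306, 0.1032, 0.0946]
ee_rot: [-2.336, -2.101, -0.0]
force: [0.4, -0.8, -2.2]
width: 0.297
```

Run:
```python
from st import *
s,M=st(); c,K,W=cam("wrist"); np.savez("w6",c=c,K=K,W=W)
cv2.imwrite("pics/w6.png",cv2.resize(c[0:200,140:420,::-1],None,fx=2.8,fy=3,interpolation=cv2.INTER_CUBIC))
```

```text
t 7.05 q [-0.31  0.48  0.03  1.95 -0.02  0.72 -0.38] pos [0.5306 0.1032 0.0946] bushframe mm x,y,z [ -1.8 -78.3  -0.4]
yaw -6.05 toolx slope 0.0 z [ 0.  0. -1.] F bush [ 0.5 -0.7 -2.2] T [0.02 0.   0.01] w 27.3
```

View pics/w6.png

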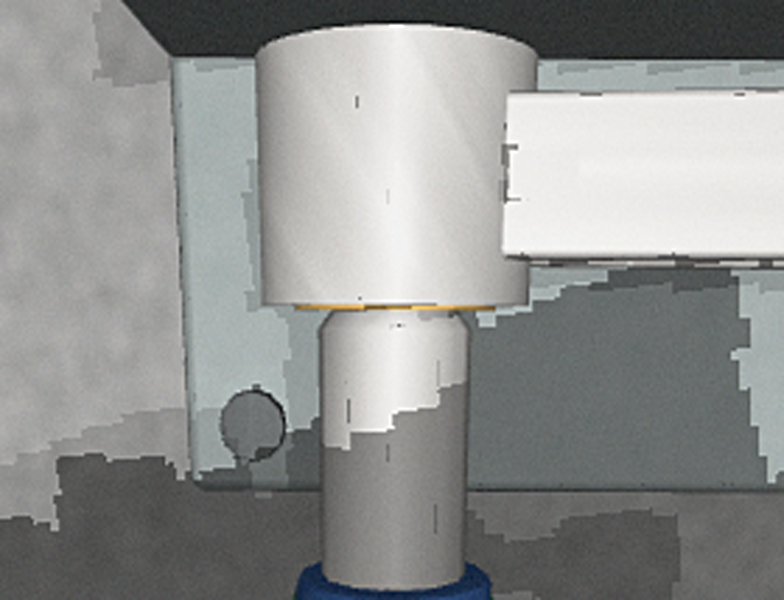

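The plug tip sits at the mouth: plug centre x≈393.5, small end and bronze ≈395, so lateral error is under 0.3 mm. Insert gently.

Request:
{"op": "move_arm", "data": {"series": [[0.03,0.2,0,0,0,0],[0.02,0.2,0,0,0,0],[0.02,0.2,0,0,0,0],[0.02,0.2,0,0,0,0],[0.02,0.2,0,0,0,0],[0,0,0,0,0,0]]}}

```text
clock: 7.7
position: [0.5317, 0.1133, 0.0947]
ee_rot: [-2.335, -2.101, -0.0]
force: [0.7, -0.6, -2.6]
width: 0.298
```

```bash
python3 st.py
```

```text
t 7.7 q [-0.33  0.48  0.03  1.94 -0.02  0.72 -0.4 ] pos [0.5317 0.1133 0.0947] bushframe mm x,y,z [ -1.8 -68.1  -0.3]
yaw -6.04 toolx slope 0.01 z [ 0.  0. -1.] F bush [ 0.8 -0.5 -2.6] T [-0.03  0.02 -0.03] w 27.4
```

Request:
{"op": "move_arm", "data": {"series": [[0.03,0.3,0,0,0,0],[0.03,0.3,0,0,0,0],[0.03,0.3,0,0,0,0],[0.03,0.3,0,0,0,0],[0.03,0.3,0,0,0,0],[0.03,0.3,0,0,0,0],[0.02,0.2,0,0,0,0],[0,0,0,0,0,0]]}}

```text
clock: 8.5
position: [0.5337, 0.1333, 0.0946]
ee_rot: [-2.335, -2.101, -0.0]
force: [0.9, 1.3, -3.0]
width: 0.295
```

```bash
python3 st.py
```

```text
t 8.5 q [-0.36  0.49  0.03  1.92 -0.02  0.73 -0.43] pos [0.5337 0.1333 0.0946] bushframe mm x,y,z [ -2.  -48.1  -0.4]
yaw -6.04 toolx slope 0.01 z [ 0.  0. -1.] F bush [ 0.7  1.4 -3. ] T [0.06 0.04 0.07] w 27.1
```

Almost there. Slow contact steps of 1 mm now.

Request:
{"op": "move_arm", "data": {"series": [[0.01,0.1,0,0,0,0],[0.01,0.1,0,0,0,0],[0,0,0,0,0,0]]}}

```text
clock: 8.8
position: [0.5339, 0.1349, 0.0947]
ee_rot: [2.336, 2.101, 0.0]
force: [-0.1, 0.1, -2.1]
width: 0.299
```

Request:
{"op": "move_arm", "data": {"series": [[0.01,0.1,0,0,0,0],[0,0,0,0,0,0]]}}

```text
clock: 9.0
position: [0.534, 0.136, 0.0947]
ee_rot: [-2.336, -2.101, -0.0]
force: [1.3, 0.4, -3.1]
width: 0.295
```

```bash
python3 st.py
```

```text
t 9.0 q [-0.37  0.49  0.03  1.92 -0.02  0.73 -0.43] pos [0.534  0.136  0.0947] bushframe mm x,y,z [ -1.9 -45.4  -0.3]
yaw -6.07 toolx slope 0.01 z [ 0.  0. -1.] F bush [ 1.2  0.5 -3.1] T [-0.04  0.01  0.02] w 27.2
```

Request:
{"op": "move_arm", "data": {"series": [[0.01,0.1,0,0,0,0],[0,0,0,0,0,0]]}}

```text
clock: 9.2
position: [0.534, 0.1364, 0.0946]
ee_rot: [2.336, 2.1, -0.001]
force: [0.5, -1.2, -2.0]
width: 0.299
```

Request:
{"op": "move_arm", "data": {"series": [[0.01,0.1,0,0,0,0],[0,0,0,0,0,0]]}}

```text
clock: 9.4
position: [0.534, 0.1364, 0.0945]
ee_rot: [2.337, 2.099, -0.003]
force: [-0.4, -5.7, -1.2]
width: 0.299
```

```bash
python3 st.py
```

```text
t 9.4 q [-0.37  0.49  0.03  1.92 -0.02  0.73 -0.44] pos [0.534  0.1364 0.0945] bushframe mm x,y,z [ -2.  -44.9  -0.5]
yaw -6.14 toolx slope -0.1 z [-0.001 -0.002 -1.   ] F bush [ 0.2 -5.7 -1.2] T [-1.18  0.05  0.02] w 27.5
```

Seated: the advance stopped at 44.9 mm, which matches the 45 mm shoulder, with 5.7 N. Pause, then draw straight out.

Request:
{"op": "move_arm", "data": {"series": [[0,0,0,0,0,0],[0,0,0,0,0,0],[0,0,0,0,0,0],[0,0,0,0,0,0],[0,0,0,0,0,0],[0,0,0,0,0,0],[0,0,0,0,0,0],[-0.01,-0.15,0,0,0,0]]}}

```text
clock: 10.2
position: [0.5341, 0.1363, 0.0946]
ee_rot: [2.336, 2.1, 0.0]
force: [-0.9, 0.1, -2.4]
width: 0.299
```

Request:
{"op": "move_arm", "data": {"series": [[-0.03,-0.3,0,0,0,0],[-0.04,-0.4,0,0,0,0],[-0.05,-0.5,0,0,0,0],[-0.05,-0.5,0,0,0,0],[-0.05,-0.5,0,0,0,0],[-0.05,-0.5,0,0,0,0],[-0.05,-0.5,0,0,0,0],[-0.05,-0.5,0,0,0,0]]}}

```text
clock: 11.0
position: [0.5303, 0.0989, 0.0947]
ee_rot: [2.336, 2.101, 0.0]
force: [0.3, -0.5, -2.3]
width: 0.302
```

```bash
python3 st.py
```

```text
t 11.0 q [-0.3   0.47  0.03  1.95 -0.02  0.72 -0.37] pos [0.5303 0.0989 0.0947] bushframe mm x,y,z [ -1.7 -82.6  -0.3]
yaw -6.08 toolx slope -0.0 z [ 0. -0. -1.] F bush [ 0.4 -0.5 -2.3] T [-0.03  0.   -0.  ] w 27.8
```

The go check is done and the gauge is clear of the bore. Before the end-for-end turn I need to know how the wrist joint range plays out (j7 limit ±2.74), so I'll fit a quick kinematic model.

```bash
cat > fk.py <<'E'
from h import *
import itertools
from scipy.optimize import least_squares
D=[([-.103,.434,.025,1.573,-.012,1.134,-.075],[.625,0,.245],[-2.221,-2.221,.002]),
([.355,.451,-.173,1.793,-.589,1.111,.515],[.5452,.019,.2204],[-1.876,-1.871,-.589]),
([.286,.413,.076,1.673,-.034,1.055,.372],[.546,-.2499,.2215],[2.22,2.22,0]),
([.32,.63,.067,1.778,-.059,.735,.378],[.5567,-.2704,.0551],[2.264,2.176,.001]),
([.308,.482,.085,1.677,-.048,.977,.37],[.5579,-.2714,.1787],[2.261,2.172,.005])]
s=monitor.observe(); D.append((s["joints"],s["position"],s["ee_rot"]))
Rz=lambda a:R.from_euler("z",a).as_matrix(); Ry=lambda a:R.from_euler("y",a).as_matrix()
R0=np.array([[0,-1,0],[1,0,0],[0,0,1.]])
def fk(q,S,p):
    b,h,L1,L2,L3=p[:5]; T=Rz(b+S[0]*q[0])@Ry(q[1]); x=np.array([0,0,h])+T@[0,0,L1]
    T=T@Rz(S[1]*q[2])@Ry(q[3]); x=x+T@[0,0,L2]
    T=T@Rz(S[2]*q[4])@Ry(q[5]); x=x+T@[0,0,L3]
    return x,T@Rz(S[3]*q[6])@R0
def res(p,S):
    r=[]
    for q,x,w in D:
        a,M=fk(q,S,p); r+=list(a-x)+list(.3*R.from_matrix(M.T@R.from_rotvec(w).as_matrix()).as_rotvec())
    return np.array(r)
def fit():
    return min(((lambda f:(f.cost,S,f.x))(least_squares(res,[0,.35,.45,.45,.25],args=(S,))) for S in itertools.product((1,-1),repeat=4)),key=lambda t:t[0])
E
python3 - <<'E'
from fk import *
c,S,p=fit(); print(c,S,p.round(4)); print(res(p,S).reshape(-1,6).round(3))
E
```

```text
0.0018616999418497075 (-1, -1, -1, -1) [-0.0677  0.2584  0.5498  0.4321  0.3275]
[[-0.002  0.011  0.002  0.001 -0.    -0.02 ]
 [ 0.019 -0.    -0.002  0.012  0.    -0.017]
 [ 0.002  0.012  0.001 -0.     0.    -0.02 ]
 [-0.     0.013 -0.    -0.    -0.    -0.02 ]
 [ 0.001  0.012  0.     0.     0.    -0.02 ]
 [-0.007  0.016 -0.    -0.     0.    -0.02 ]]
```

```bash
cat >> fk.py <<'E'
S=(-1,-1,-1,-1)
def fk2(q,p):
    x,M=fk(q,S,p); 
    return x+np.array([p[5],p[6],0]),M@Rz(p[7])
def fk3(q,p): # elbow offset along local x
    h,L1,L2,L3,a1,a2,w=p[1:5].tolist()+[p[5],p[6],p[7]]
    T=Rz(p[0]+S[0]*q[0]); x=np.array([0,0,h]); T=T@Ry(q[1]); x=x+T@[0,0,L1]
    T=T@Rz(S[1]*q[2]); x=x+T@[a1,0,0]; T=T@Ry(q[3]); x=x+T@[a2,0,L2]
    T=T@Rz(S[2]*q[4])@Ry(q[5]); x=x+T@[0,p[8],L3]
    return x,T@Rz(S[3]*q[6])@R0@Rz(w)
def gen(f):
    return lambda p: np.concatenate([np.r_[f(q,p)[0]-x,.3*R.from_matrix(f(q,p)[1].T@R.from_rotvec(w).as_matrix()).as_rotvec()] for q,x,w in D])
E
python3 - <<'E'
from fk import *
for f,n in ((fk2,8),(fk3,9)):
    r=least_squares(gen(f),[0,.35,.45,.45,.25]+[0]*(n-5)); print(f.__name__,r.cost,r.x.round(4)); print(gen(f)(r.x).reshape(-1,6).round(4))
E
```

```text
fk2 0.00026092450242152745 [-0.0542  0.2659  0.5597  0.4228  0.35   -0.001  -0.0209 -0.0526]
[[-0.0075 -0.0012  0.0001  0.0006 -0.0003 -0.0004]
 [ 0.0151 -0.0012  0.0013  0.0092  0.0003  0.0025]
 [ 0.0004  0.001  -0.0008 -0.      0.     -0.0006]
 [ 0.0021 -0.0001 -0.0004 -0.0003 -0.0001 -0.0006]
 [ 0.0012 -0.     -0.0007  0.0001  0.0001 -0.0004]
 [-0.0113  0.0016  0.0006 -0.      0.     -0.0005]]
fk3 0.0001219207823063413 [-0.0444  0.2443  0.5946  0.4229  0.3488 -0.0035  0.0123 -0.043  -0.0274]
[[ 0.0004 -0.0011  0.0016  0.0006 -0.0003 -0.0003]
 [ 0.005   0.0029 -0.0098  0.0075  0.0002  0.0021]
 [-0.0029  0.001   0.0014 -0.      0.     -0.0005]
 [ 0.0015 -0.0009  0.0011 -0.0003 -0.0001 -0.0005]
 [-0.0013  0.      0.0011  0.0001  0.0001 -0.0003]
 [-0.0022  0.002   0.0046 -0.      0.     -0.0004]]
```

```bash
cat > sim.py <<'E'
from fk import *
P=least_squares(gen(fk3),[0,.35,.45,.45,.25]+[0]*4).x
lo=np.array([-2.62,-.44,-1.27,.08,-1.32,.12,-2.74]);hi=np.array([2.62,2.09,1.32,2.57,4.46,2,2.74])
def ik(q,x,M):
    for _ in range(30):
        def e(q): a,m=fk3(q,P); return np.r_[x-a,.3*R.from_matrix(M@m.T).as_rotvec()]
        e0=e(q); 
        if np.linalg.norm(e0)<1e-5: break
        J=np.array([(e(q+1e-5*np.eye(7)[i])-e0)/-1e-5 for i in range(7)]).T
        q=np.clip(q+J.T@np.linalg.solve(J@J.T+1e-6*np.eye(6),e0),lo,hi)
    return q,np.linalg.norm(e0)
def run(q,rows):
    x,M=fk3(q,P); out=[]
    for r in rows:
        x=x+np.array(r[:3])/100; M=R.from_rotvec(np.radians(r[3:])).as_matrix()@M; q,e=ik(q,x,M); out.append((q,e))
    return out
E
python3 - <<'E'
from sim import *
q=np.array(monitor.observe()["joints"]); v=np.array([.106,.994,0])
for tl in (0,12,18,24):
    t=tl/4
    rows=[[-.2,-2.2,1.5,*(t*v)]]*4+[[0,0,0,0,0,8]]*22+[[0,0,0,0,0,4]]+[[.25,2.6,-1.5,0,0,0]]*4
    o=run(q,rows); print("tilt",tl)
    for k in (3,12,20,26,30): print(k,o[k][0].round(2),round(o[k][1],4))
E
```

```text
tilt 0
3 [-0.15  0.37  0.04  1.93 -0.02  0.84 -0.21] 0.0
12 [ 0.08  0.38 -0.27  1.94  0.13  0.84  0.89] 0.0
20 [ 0.29  0.41 -0.56  1.95  0.28  0.86  1.85] 0.0
26 [ 0.43  0.45 -0.76  1.95  0.39  0.89  2.5 ] 0.0
30 [ 0.17  0.55 -0.69  1.97  0.49  0.79  2.24] 0.0
tilt 12
3 [-0.11  0.48  0.01  1.77 -0.04  1.11 -0.18] 0.0
12 [-0.07  0.43 -0.23  1.88  0.31  1.    0.68] 0.0
20 [ 0.12  0.35 -0.46  2.06  0.52  0.75  1.57] 0.0
26 [ 0.41  0.34 -0.71  2.13  0.51  0.61  2.38] 0.0
30 [ 0.06  0.45 -0.56  2.14  0.71  0.53  1.99] 0.0
tilt 18
3 [-0.09  0.53  0.    1.69 -0.05  1.23 -0.17] 0.0
12 [-0.13  0.47 -0.22  1.85  0.38  1.08  0.59] 0.0
20 [ 0.02  0.33 -0.41  2.12  0.68  0.71  1.38] 0.0
26 [ 0.37  0.3  -0.66  2.22  0.64  0.46  2.25] 0.0
30 [-0.05  0.42 -0.43  2.23  0.94  0.39  1.75] 0.0
tilt 24
3 [-0.08  0.59 -0.01  1.61 -0.06  1.35 -0.17] 0.0
12 [-0.18  0.51 -0.21  1.81  0.44  1.17  0.52] 0.0
20 [-0.08  0.33 -0.37  2.17  0.86  0.71  1.17] 0.0
26 [ 0.27  0.26 -0.53  2.31  0.91  0.31  1.98] 0.0
30 [-0.19  0.4  -0.25  2.32  1.4   0.28  1.29] 0.0
```

The model says the redundant arm can turn +180° about the vertical with j7 staying below 2.5. I'll back off, raise, and turn, watching j7.

Request:
{"op": "move_arm", "data": {"series": [[-0.2,-2.2,1.5,0,0,0],[-0.2,-2.2,1.5,0,0,0],[-0.2,-2.2,1.5,0,0,0],[-0.2,-2.2,1.5,0,0,8],[0,0,0,0,0,8],[0,0,0,0,0,8],[0,0,0,0,0,8],[0,0,0,0,0,8]]}}

```text
clock: 11.8
position: [0.5223, 0.011, 0.1547]
ee_rot: [1.469, 2.777, 0.0]
force: [1.3, 0.2, -3.2]
width: 0.297
```

Request:
{"op": "move_arm", "data": {"series": [[0,0,0,0,0,8],[0,0,0,0,0,8],[0,0,0,0,0,8],[0,0,0,0,0,8],[0,0,0,0,0,8],[0,0,0,0,0,8]]}}

```text
clock: 12.4
position: [0.5223, 0.011, 0.1546]
ee_rot: [-0.212, -3.134, 0.0]
force: [0.5, -0.2, -1.2]
width: 0.296
```

```bash
python3 st.py
```

```text
t 12.4 q [ 0.12  0.39 -0.32  1.91  0.16  0.86  1.15] pos [0.5223 0.011  0.1546] bushframe mm x,y,z [  -0.4 -170.9   59.6]
yaw 82.24 toolx slope 0.0 z [-0. -0. -1.] F bush [ 0.5 -0.2 -1.2] T [ 0.14 -0.06  0.  ] w 27.2
```

Request:
{"op": "move_arm", "data": {"series": [[0,0,0,0,0,8],[0,0,0,0,0,8],[0,0,0,0,0,8],[0,0,0,0,0,8],[0,0,0,0,0,8],[0,0,0,0,0,8],[0,0,0,0,0,8],[0,0,0,0,0,8]]}}

```text
clock: 13.2
position: [0.5223, 0.0109, 0.1546]
ee_rot: [1.481, -2.771, 0.0]
force: [-0.2, 1.1, -3.0]
width: 0.301
```

Request:
{"op": "move_arm", "data": {"series": [[0,0,0,0,0,8],[0,0,0,0,0,8],[0,0,0,0,0,8],[0,0,0,0,0,4],[0,0,0,0,0,0]]}}

```text
clock: 13.7
position: [0.5223, 0.0109, 0.1545]
ee_rot: [2.101, -2.335, -0.0]
force: [-0.7, 0.4, -2.7]
width: 0.298
```

```bash
python3 st.py
```

```text
t 13.7 q [ 0.4   0.47 -0.71  1.89  0.38  0.92  2.55] pos [0.5223 0.0109 0.1545] bushframe mm x,y,z [  -0.4 -171.    59.5]
yaw 173.95 toolx slope -0.0 z [-0.  0. -1.] F bush [-0.7  0.3 -2.7] T [ 0.14  0.1  -0.02] w 27.4
```

Turned (j7 = 2.55) and holding level. Now bring the no-go end to about 10 mm in front of the mouth, on the same axis line that the go end fitted.

Request:
{"op": "move_arm", "data": {"series": [[0.1,1.2,-1.5,0,0,0],[0.1,1.2,-1.5,0,0,0],[0.1,1.2,-1.5,0,0,0],[0.1,1.2,-1.5,0,0,0],[0.13,1.26,0,0,0,0],[0.13,1.26,0,0,0,0],[0.12,1.26,0,0,0,0],[0.12,1.26,0,0,0,0]]}}

```text
clock: 14.5
position: [0.532, 0.1109, 0.0955]
ee_rot: [-2.099, 2.336, -0.001]
force: [0.2, -0.2, -1.9]
width: 0.293
```

Request:
{"op": "move_arm", "data": {"series": [[0,0,0,0,0,0],[0,0,0,0,0,0]]}}

```text
clock: 14.7
position: [0.5315, 0.1098, 0.0949]
ee_rot: [-2.101, 2.335, -0.001]
force: [-0.4, 0.0, -3.6]
width: 0.296
```

Run:
```python
from st import *
st(); c,K,W=cam("wrist"); a=cam("side")[0]
v=np.hstack([cv2.resize(c[:,:,::-1],(400,300)),cv2.resize(a[125:215,200:320,::-1],(400,300),interpolation=cv2.INTER_CUBIC)]); cv2.imwrite("pics/n1.png",v)
```

```text
t 14.7 q [ 0.16  0.57 -0.65  1.9   0.46  0.83  2.31] pos [0.5315 0.1098 0.0949] bushframe mm x,y,z [ -1.7 -71.6  -0.1]
yaw 173.95 toolx slope 0.02 z [ 0. -0. -1.] F bush [-0.4 -0.  -3.6] T [0.11 0.1  0.01] w 27.2
```

View pics/n1.png

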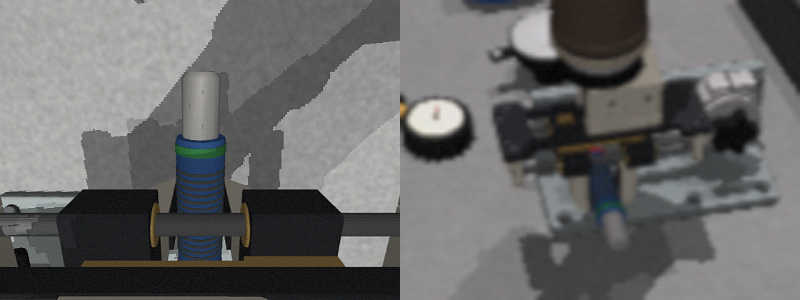

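Red (no-go) end now faces the bush and the green end points at the camera (200,105). Advance gently to contact.

Request:
{"op": "move_arm", "data": {"series": [[0.02,0.3,-0.02,0,0,0],[0.03,0.3,0,0,0,0],[0.02,0.2,0,0,0,0],[0,0,0,0,0,0]]}}

```text
clock: 15.2
position: [0.5321, 0.1182, 0.0945]
ee_rot: [-2.101, 2.335, 0.0]
force: [-0.2, 0.6, -3.6]
width: 0.297
```

Request:
{"op": "move_arm", "data": {"series": [[0.01,0.1,0,0,0,0],[0,0,0,0,0,0]]}}

```text
clock: 15.4
position: [0.5322, 0.1189, 0.0944]
ee_rot: [-2.101, 2.336, 0.0]
force: [0.0, 0.2, -1.9]
width: 0.298
```

Request:
{"op": "move_arm", "data": {"series": [[0.01,0.1,0,0,0,0],[0,0,0,0,0,0]]}}

```text
clock: 15.6
position: [0.5322, 0.1193, 0.0944]
ee_rot: [2.1, -2.336, 0.0]
force: [-0.1, -1.6, -2.8]
width: 0.299
```

```bash
python3 st.py
```

```text
t 15.6 q [ 0.15  0.57 -0.65  1.89  0.46  0.83  2.29] pos [0.5322 0.1193 0.0944] bushframe mm x,y,z [ -1.9 -62.1  -0.6]
yaw 173.91 toolx slope 0.04 z [-0.    -0.001 -1.   ] F bush [ 0.1 -1.6 -2.8] T [-0.09  0.06  0.02] w 27.5
```

Contact is where the lengths predict (it implies a 0.6 mm grip offset along the handle). Press lightly and hold.

Request:
{"op": "move_arm", "data": {"series": [[0.01,0.1,0.02,0,0,0],[0,0,0,0,0,0],[0,0,0,0,0,0],[0,0,0,0,0,0]]}}

```text
clock: 16.0
position: [0.5322, 0.1194, 0.0944]
ee_rot: [2.098, -2.336, 0.001]
force: [-0.6, -5.3, -2.2]
width: 0.296
```

```bash
python3 st.py
```

```text
t 16.0 q [ 0.14  0.57 -0.65  1.89  0.46  0.83  2.29] pos [0.5322 0.1194 0.0944] bushframe mm x,y,z [ -1.9 -62.   -0.6]
yaw 173.87 toolx slope 0.11 z [-0.001 -0.002 -1.   ] F bush [-0.1 -5.4 -2.2] T [-0.9   0.13  0.04] w 27.2
```

No-go is stopped at 5.4 N with no advance. Hold, then retreat.

Request:
{"op": "move_arm", "data": {"series": [[0,0,0,0,0,0],[0,0,0,0,0,0],[0,0,0,0,0,0],[0,0,0,0,0,0],[0,0,0,0,0,0],[0,0,0,0,0,0],[0,0,0,0,0,0],[0,0,0,0,0,0]]}}

```text
clock: 16.8
position: [0.5322, 0.1194, 0.0944]
ee_rot: [2.098, -2.336, 0.001]
force: [-1.2, -4.5, -1.6]
width: 0.299
```

Request:
{"op": "move_arm", "data": {"series": [[-0.01,-0.1,0,0,0,0],[-0.02,-0.2,0,0,0,0],[-0.1,-1.2,0,0,0,0],[-0.1,-1.5,0,0,0,0],[-0.2,-2,1,0,0,0],[-0.2,-2,1.5,0,0,0],[-0.2,-2,1.5,0,0,0],[-0.16,-2,2,0,0,0]]}}

```text
clock: 17.6
position: [0.5216, 0.0084, 0.1547]
ee_rot: [2.098, -2.336, -0.001]
force: [1.5, -0.5, -3.0]
width: 0.295
```

Request:
{"op": "move_arm", "data": {"series": [[0,0,0,0,0,-8],[0,0,0,0,0,-8],[0,0,0,0,0,-8],[0,0,0,0,0,-8],[0,0,0,0,0,-8],[0,0,0,0,0,-8],[0,0,0,0,0,-8],[0,0,0,0,0,-8]]}}

```text
clock: 18.4
position: [0.5221, 0.0094, 0.1546]
ee_rot: [0.533, -3.096, 0.0]
force: [0.7, 0.5, -2.9]
width: 0.297
```

```bash
python3 st.py
```

```text
t 18.4 q [ 0.21  0.41 -0.43  1.91  0.22  0.87  1.58] pos [0.5221 0.0094 0.1546] bushframe mm x,y,z [  -0.4 -172.5   59.6]
yaw 109.53 toolx slope 0.02 z [-0. -0. -1.] F bush [ 0.6  0.5 -2.9] T [ 0.18  0.   -0.08] w 27.3
```

Request:
{"op": "move_arm", "data": {"series": [[0,0,0,0,0,-8],[0,0,0,0,0,-8],[0,0,0,0,0,-8],[0,0,0,0,0,-8],[0,0,0,0,0,-8],[0,0,0,0,0,-8],[0,0,0,0,0,-8],[0,0,0,0,0,-8]]}}

```text
clock: 19.2
position: [0.5221, 0.0095, 0.1546]
ee_rot: [-1.189, -2.908, 0.0]
force: [0.3, 0.3, -3.6]
width: 0.298
```

Request:
{"op": "move_arm", "data": {"series": [[0.6,-4.0,0,0,0,-8],[0.6,-5,0,0,0,-8],[0.6,-5,0,0,0,-8],[0.6,-5,0,0,0,-8],[0.6,-5,0,0,0,-8],[0.46,-3.98,0,0,0,-7.8],[0,0,0,0,0,0],[0,0,0,0,0,0]]}}

```text
clock: 20.0
position: [0.5557, -0.2697, 0.1542]
ee_rot: [-2.26, -2.182, 0.001]
force: [0.4, 1.0, -2.5]
width: 0.3
```

```bash
python3 st.py
```

```text
t 20.0 q [ 0.3   0.51  0.1   1.7  -0.06  0.93  0.38] pos [ 0.5557 -0.2697  0.1542] bushframe mm x,y,z [  62.4 -446.5   59.2]
yaw -2.02 toolx slope -0.0 z [-0.001 -0.    -1.   ] F bush [ 0.3  1.1 -2.5] T [ 0.06 -0.    0.01] w 27.6
```

Request:
{"op": "move_arm", "data": {"series": [[0.03,-0.08,-3,0,0,-0.25],[0,0,-3,0,0,0],[0,0,-2,0,0,0],[0,0,-1,0,0,0],[0,0,0,0,0,0],[0,0,-0.5,0,0,0],[0,0,-0.3,0,0,0],[0,0,0,0,0,0]]}}

```text
clock: 20.8
position: [0.5575, -0.2685, 0.057]
ee_rot: [2.262, 2.18, 0.001]
force: [0.2, 0.5, -1.8]
width: 0.294
```

```bash
python3 st.py
```

```text
t 20.8 q [ 0.31  0.63  0.08  1.78 -0.07  0.74  0.39] pos [ 0.5575 -0.2685  0.057 ] bushframe mm x,y,z [  64.  -445.1  -38. ]
yaw -2.11 toolx slope -0.01 z [ 0.001 -0.    -1.   ] F bush [ 0.1  0.5 -1.8] T [-0.01  0.02  0.04] w 27.0
```

Request:
{"op": "move_arm", "data": {"series": [[-0.15,-0.2,0,0,0,-0.15],[0,0,0,0,0,0],[0,0,-0.1,0,0,0],[0,0,-0.1,0,0,0],[0,0,0,0,0,0]]}}

```text
clock: 21.3
position: [0.5559, -0.2705, 0.0547]
ee_rot: [2.265, 2.177, 0.0]
force: [0.4, 0.3, -1.7]
width: 0.297
```

```bash
python3 st.py
```

```text
t 21.3 q [ 0.31  0.63  0.08  1.78 -0.07  0.73  0.39] pos [ 0.5559 -0.2705  0.0547] bushframe mm x,y,z [  62.6 -447.3  -40.3]
yaw -2.28 toolx slope -0.0 z [ 0. -0. -1.] F bush [ 0.3  0.3 -1.7] T [-0.01 -0.01 -0.05] w 27.4
```

Back exactly at the grasp pose. Open to 0.6, which clears the black gauge, and rise.

Request:
{"op": "move_arm", "data": {"series": [[0,0,0,0,0,0],[0,0,0,0,0,0],[0,0,0,0,0,0],[0,0,0,0,0,0],[0,0,0,0,0,0],[0,0,0,0,0,0]], "grip": 0.6}}

```text
clock: 21.9
position: [0.5557, -0.2704, 0.0547]
ee_rot: [2.265, 2.177, 0.0]
force: [0.8, -0.1, -0.5]
width: 0.599
```

Request:
{"op": "move_arm", "data": {"series": [[0,0,1,0,0,0],[0,0,2,0,0,0],[0,0,4,0,0,0],[0,0,5,0,0,0],[0,0,4,0,0,0],[0,2,3,0,0,0],[0,0,0,0,0,0],[0,0,0,0,0,0]]}}

```text
clock: 22.7
position: [0.556, -0.2501, 0.2459]
ee_rot: [2.263, 2.177, 0.002]
force: [-0.8, 0.7, -0.6]
width: 0.598
```

Run:
```python
from st import *
st(); c,K,W=cam("wrist"); a=cam("side")[0]
cv2.imwrite("pics/f.png",np.hstack([cv2.resize(c[:,:,::-1],(400,300),interpolation=cv2.INTER_AREA),cv2.resize(a[230:340,250:396,::-1],(400,300),interpolation=cv2.INTER_CUBIC)]))
for o in outline_of("wrist","plug_gauge_mid")[:3]:
    ys,xs=np.nonzero(o["mask"]); print(round(o["p"],2),o["rect"],atz(K,W,(xs.mean(),ys.mean()),.055).round(3))
```

```text
t 22.7 q [ 0.26  0.41  0.11  1.62 -0.05  1.11  0.34] pos [ 0.556  -0.2501  0.2459] bushframe mm x,y,z [  60.7 -426.9  150.9]
yaw -2.21 toolx slope -0.03 z [ 0.002 -0.001 -1.   ] F bush [-0.9  0.6 -0.6] T [-0.04  0.05 -0.01] w 55.0
0.79 [0.0, 119.6, 106.6, 116.3] [ 0.344 -0.232  0.055]
0.68 [147.3, 1.2, 78.7, 31.4] [ 0.48  -0.097  0.055]
0.63 [263.2, 123.5, 35.0, 146.9] [ 0.557 -0.263  0.055]
```

View pics/f.png

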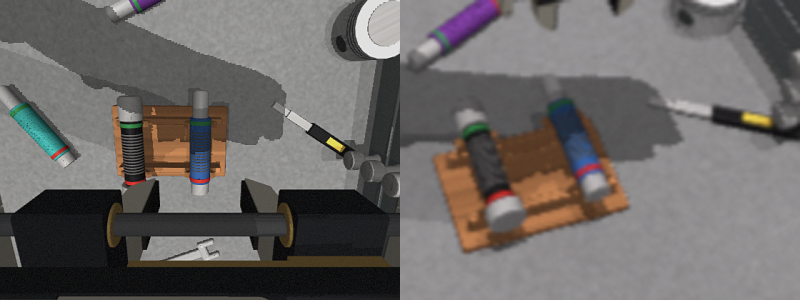

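The blue gauge lies level in its own cradle (wrist (200,140), side (580,140)), and the black gauge and neighbours are undisturbed. Signing off.

```bash
python3 -c "from cell import workorder; print(workorder.sign_off())"
```

```text
the job is handed in; nothing more can be done
None
```

The bush passed both checks with the blue gauge. The gauge is back in its own cradle, go end the same way round as at the start, and the job was handed in at about 22.8 s.

- **Go end:** it slid in without resistance until the shoulder seated. It stopped with the hand 44.9 mm from the mouth, against the 45 mm expected, at about 6 N. I held it there about 0.7 s and drew it straight out.
- **No-go end:** I turned the gauge 180° clear of the fixture and held the no-go end square against the same mouth at about 5 N for a little over a second. It did not advance.
- **Final state:** the gripper is open and clear of everything. The last pictures show the blue gauge seated in its cradle and the black gauge and its neighbours in place; the fixture end was not in that last view.

**Checks that disagreed or failed:**
- The bush's sideways position from the first picture was about 2 mm off what the close view showed. I used the close view, and the go fit confirmed it.
- The no-go end made contact about 1.1 mm earlier than the lengths predicted, which fits a grip about 0.6 mm off the handle's middle.
- With the gauge turned, the hand hid the bush from the cameras. Centring of the no-go end therefore rests on the arm returning to the line where the go end fitted, not on a picture.

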